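Push the parts rack past the spring gate

TASK

Press the long orange pad beside the chute down with one fingertip so that the orange gate sinks below the chute floor, and while keeping it down push the blue rack of tubes along the chute with the other fingertip, over the gate and on until it rests against the black end stop. Keep the gate down until the whole rack is past it, then take the fingers away so that the gate springs up again behind the rack. Do not pick up, lift or tip the rack, and leave the other things on the bench where they are.

Things in the scene. Friction and masses are not known exactly. Their poses are not given: they have to be found in the camera images.
- chute: Fixed straight chute, 315 mm long (all sizes here in mm). Origin on the bench below the gate's middle; +y is the way to push, pad on the -x side, z up. Floor 50 above the bench, x -30 to 30, y -185 (open end) to 130, with a 16 gap at y=0 for the gate. Side walls 6 thick, tops 68 above the bench. Black end stop: face at y=125, top 80 high. Hinge blocks at x=-130 (24 by 14, tops 62 high).
- rack: Loose blue rack, 0.2 to 0.5 kg, in the chute before the gate: block 56 wide (x), 90 long (y, along the chute), 34 high, six capped tubes on top reaching 49 above its underside. Origin: centre of its underside. Flat rear face 45 behind it (-y). Wholly past the gate when its origin is beyond y=50 in the chute's frame; against the end stop at y=80 (sizes in mm).
- rack_rear (a point): Point on the rear (-y) face of the rack, in the middle of its width, 17 above its underside (sizes in mm).
- gate (a joint): Gate angle, rad, about a hinge parallel to the chute at x=-130 mm, 55 mm above the bench. 0 = up, closed: blade top 18 mm above the chute floor. Grows as the pad goes down: from 0.19 the blade is below the floor, 0.24 = pad level, 0.30 = hard limit. A spring shuts it when let go; the pad takes about 3 N at first, 6 N at 0.24. The rack cannot push it open.
- pad (a point): Centre of the top face of the orange press pad (black rubber top), 36 wide, 235 long, part of the gate; in the chute's frame x -82 to -46, y -190 to 45. Closed, it slopes up towards the chute, this point about 79 above the bench; at 0.24 rad it is level, top 64 above the bench (14 above the chute floor) along its whole length, so a fingertip can slide along it (sizes in mm).
- blade (a point): Middle of the top edge of the orange gate blade, 8 thick along the chute, reaching across it (sizes in mm).
- tape: Bystander: cardboard-brown ring (tape roll core), 76 across, 25 high, on the far (+x) side of the chute. Origin under its centre (sizes in mm).
- jar: Bystander: small glass jar with grey lid, 48 across, 55 high, on the far side of the chute. Origin under its centre (sizes in mm).
- carton: Bystander: small open cardboard box 70 by 75, 40 high, on the far side of the chute. Origin under its centre (sizes in mm).
- screwdriver: Bystander: screwdriver with red handle, 170 mm long, lying on the bench on the pad's side of the chute, beyond the pad's +y end. Its x axis runs along it towards the tip.

How it is judged:
On the way, in this order (a step that is already met when the one before it is completed fails the run):
1. a fingertip holds the gate down while the rack is still before it (value of joint gate above 0.17 rad and contact force between gate and the fingers above 0.5 N and y of rack in the frame of chute below -0.047 m), for 0.2 s.
2. a fingertip pushes the rack over the held gate (value of joint gate above 0.17 rad and contact force between gate and the fingers above 0.3 N and contact force between rack and the fingers above 0.1 N and y of rack in the frame of chute between -0.03 and 0.05 m).
3. the whole rack is past the gate (y of rack in the frame of chute above 0.05 m).
At the end, for the whole second after the job is handed in: The rack stands flat and at rest in the chute within 6 mm of the end stop, and the gate is up again behind it (within 0.03 rad of closed) (y of rack in the frame of chute between 0.074 and 0.084 m and value of joint gate below 0.03 rad and height (world z) of rack below 0.055 m and angle between rack's own z axis and vertical below 0.06 rad and linear speed of rack below 0.01 m/s); the robot touches nothing.
It fails at once if the gate is let up while the rack is over it (value of joint gate below 0.15 rad and y of rack in the frame of chute between -0.044 and 0.044 m).
It fails at once if the rack is lifted or tipped (height (world z) of rack above 0.06 m or angle between rack's own z axis and vertical above 0.2 rad).
It fails at once if a bystander is moved more than 20 mm (distance of any of tape, jar, carton, screwdriver from where it was at the start of the episode above 0.02 m).
It also fails if it takes over 38 s, if anything falls off the work surface, if the arm or the gripper's body presses on something with over 40 N, if the wrist force passes 120 N, or if a joint passes its speed limit or range.

ROBOT

A 6-joint arm with a two-finger parallel gripper is mounted at the origin on the work surface. World frame = base frame: x ahead of the robot, y to its left, z up, the work surface at z = 0. Lengths are in m, angles in rad, forces in N, time in s.
With the tool pointing down it reaches from about 0.275 to 0.75 m from the base axis. Payload 10.2 kg.
Tool frame: the origin (TCP) lies on the centre line of the jaws, within the pads' length; the fingertips stand 11 mm ahead of it and the grasp point (between the pads) lies 8 mm behind it (r.finger_overhang is the distance from the TCP to the fingertips, in m); z points along the fingers, y is the direction in which the jaws open and shut (so a half turn about z gives the same grasp; the last joint's range is limited). The gripper opens to 88 mm and grips with 3 to 60 N. Pads are 18 mm wide; open, the fingers measure 123 mm over their backs; the gripper's body (75 mm by 187 mm) begins 45 mm behind the grasp point.
Start: joints at [-1.333, 0.313, 1.498, -0, 1.331, -0.223], TCP at [0.233, -0.47, 0.25] pointing down, gripper open.
Joint ranges: [-2.94, 2.94], [-0.97, 2.17], [0.19, 2.56], [-1.23, 4.37], [0.02, 3.11], [-2.88, 2.88]. Speed limits (rad/s): [2.39, 2.39, 3.01, 3.14, 3.14, 3.14].

INTERFACE

Orientations are given as [roll, pitch, yaw] about the fixed x, y, z axes, in that order (R = Rz(yaw) Ry(pitch) Rx(roll)).
In Python, from bench import r gives the robot as it stands. The module is installed in compiled form; this text tells all that it offers. Calls block until the motion is done:
- r.move_to(position, orientation): joint-space move of the TCP to a pose.
- r.servo_line(position, rotation=None, speed=0.15, guard=None): straight line of the TCP; rotation=None keeps the orientation; speed is the mean speed in m/s. With guard (N) it stops when the force on the tool has changed by that much, and returns True; else False.
- r.set_joints(angles): joint-space move.
- r.set_gripper(opening): finger opening in m; the grip force is fixed at half the most; returns when the fingers have stopped.
- r.sleep(seconds).
- r.inverse_kinematics(position, orientation): joint angles nearest the present ones, or None.
- r.get_obs(): the state.
- r.capture(name): name is "side" or "top"; returns the picture (480x640x3 uint8, red, green, blue); there is no depth.
- r.camera_info(name): a dict with "mtx" (3x3 intrinsics, pixels), "rvec" (rotation vector, rad) and "tvec" (3), from world to camera coordinates, as OpenCV has them. Camera axes: x right, y down, z forward; pixel columns grow to the right and rows downward; lengths in m; the calibration is good to about 2 mm. A picture is of the moment at which its call begins. camera_info takes no time and is no camera call.
A pose or a line that the arm cannot do raises r.IKError and nothing moves.
- r.sign_off(): hands the job in, once; it reports no verdict.
Trained networks look in the newest picture that a camera, given by its name, has taken for a name from the list of things; names that differ only in an ending like _2 or _b are one class to them, and where a whole thing is asked for, a point or a joint stands for the part that bears it (a point fixed in the world has none). Each returns a list of dicts, best first, with "score" (0 to 1); they miss things now and then, are a little off and sometimes report something else, mostly with a low value. They report only what shows in the picture. A call takes as long as a camera call.
- r.find_in(camera, target): "bbox" ([left, top, right, bottom] in pixels, round what is visible of it).
The state is a dict: "time": time; "joint_pos": joint angles; "joint_velocities": joint speeds; "tau": joint torques, N m; "tcp_pos": TCP position; "ee_rot": TCP orientation; "wrist_force": force on the tool from outside, world axes, zero at the start; "wrist_torque": the same for the moment, N m; "opening": finger opening in m.
Only numpy, scipy, OpenCV 4.12 (cv2) and the standard library are available. Lean on these libraries where they do the work, as an engineer would, in place of code of your own. Each camera call takes 0.05 s, during which the arm holds its last target.

## Working session

There is one attempt and no reset: what is moved stays moved. The work goes in short steps, each a Python script; the robot and the scene stay as the last script left them, time stands still between calls to the robot, and variables do not carry over. Pictures are saved under pics/ and viewed, and the job is handed in when it is done.

```bash
mkdir -p pics; python3 - <<'E'
from bench import r
import cv2, numpy as np
for c in("top","side"):
    im=r.capture(c); cv2.imwrite(f"pics/{c}0.png",im[:,:,::-1])
    i=r.camera_info(c); print(c,i)
    for t in ["chute","rack","gate","pad","blade","rack_rear","tape","jar","carton","screwdriver"]:
        try: print(t,[(np.round(d["bbox"]).tolist(),round(d["score"],2)) for d in r.find_in(c,t)[:2]])
        except Exception as e: print(t,e)
o=r.get_obs(); print(o["time"],o["tcp_pos"],o["ee_rot"],o["opening"],r.finger_overhang)
E
```

```text
top {'mtx': array([[521.40989974,   0.        , 323.07795118],
       [  0.        , 521.40989974, 226.65170721],
       [  0.        ,   0.        ,   1.        ]]), 'rvec': array([ 2.20599048, -2.14698586,  0.11907473]), 'tvec': array([0.05122021, 0.59821899, 0.76793484])}
chute [([260.0, 219.0, 482.0, 371.0], 0.93), ([316.0, 238.0, 483.0, 367.0], 0.29)]
rack [([376.0, 241.0, 445.0, 286.0], 0.87)]
gate [([316.0, 236.0, 482.0, 372.0], 0.68), ([377.0, 241.0, 447.0, 289.0], 0.25)]
pad [([310.0, 238.0, 485.0, 371.0], 0.89)]
blade [([316.0, 234.0, 482.0, 368.0], 0.67)]
rack_rear []
tape [([274.0, 154.0, 326.0, 205.0], 0.95), ([261.0, 216.0, 486.0, 375.0], 0.66)]
jar [([366.0, 171.0, 400.0, 209.0], 0.57)]
carton [([420.0, 164.0, 490.0, 228.0], 0.89), ([259.0, 218.0, 484.0, 373.0], 0.64)]
screwdriver [([244.0, 282.0, 266.0, 395.0], 0.61)]
side {'mtx': array([[573.67514248,   0.        , 317.57826747],
       [  0.        , 573.67514248, 239.03520349],
       [  0.        ,   0.        ,   1.        ]]), 'rvec': array([ 0.19390371, -2.618734  ,  1.61664782]), 'tvec': array([0.58273126, 0.1028614 , 0.89639267])}
chute [([286.0, 202.0, 440.0, 337.0], 0.56), ([321.0, 198.0, 434.0, 274.0], 0.41)]
rack [([328.0, 198.0, 371.0, 246.0], 0.57)]
gate [([322.0, 200.0, 435.0, 272.0], 0.97)]
pad [([323.0, 197.0, 434.0, 272.0], 0.73)]
blade [([322.0, 196.0, 437.0, 272.0], 0.74), ([355.0, 327.0, 475.0, 353.0], 0.42)]
rack_rear [([328.0, 197.0, 372.0, 242.0], 0.91)]
tape [([229.0, 277.0, 280.0, 321.0], 0.9)]
jar []
carton [([269.0, 208.0, 319.0, 246.0], 0.55)]
screwdriver [([355.0, 328.0, 477.0, 352.0], 0.76)]
1.1 [ 0.23344033 -0.47026668  0.24972673] [ 3.14158321e+00 -2.67638194e-06  4.60816984e-01] 0.08854663899158263 0.011
```

View pics/top0.png

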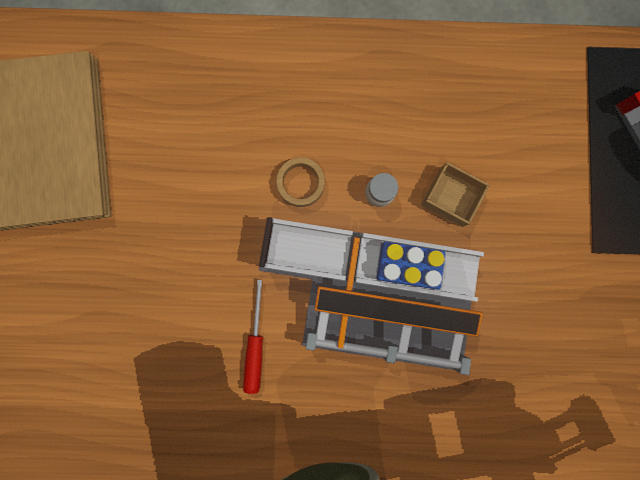

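View pics/side0.png

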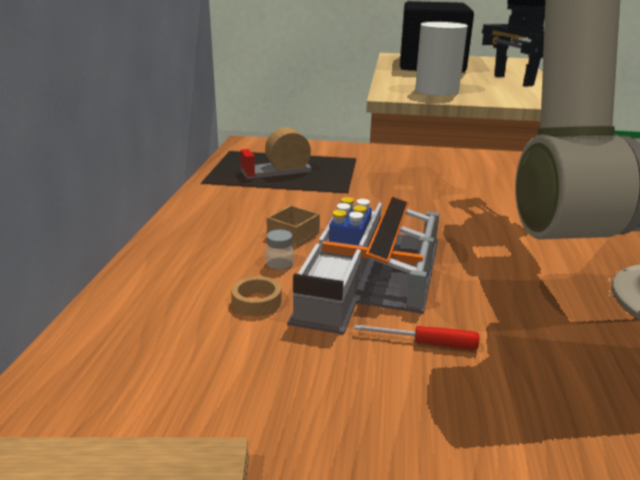

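```bash
python3 - <<'E'
import cv2
a=cv2.imread("pics/top0.png")[205:385,240:500]; cv2.imwrite("pics/top0z.png",cv2.resize(a,None,fx=3,fy=3,interpolation=cv2.INTER_CUBIC))
a=cv2.imread("pics/side0.png")[185:365,270:490]; cv2.imwrite("pics/side0z.png",cv2.resize(a,None,fx=3.3,fy=3.3,interpolation=cv2.INTER_CUBIC))
E
```

```text
(no output)
```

View pics/top0z.png

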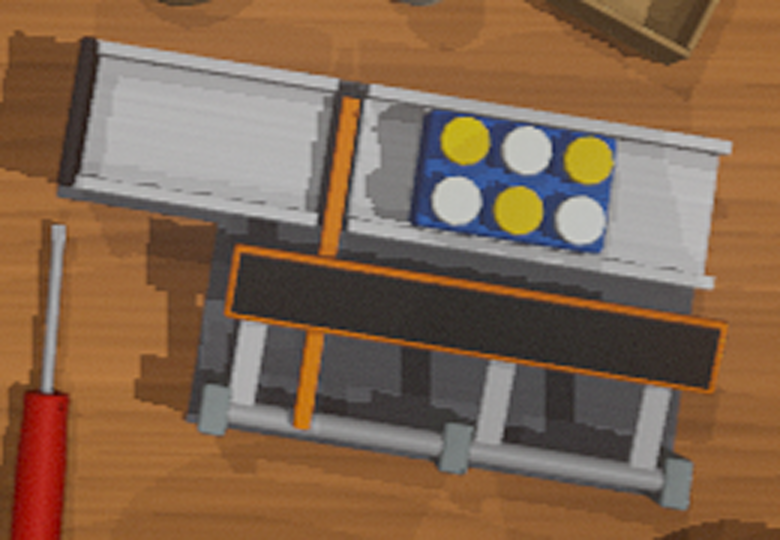

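View pics/side0z.png

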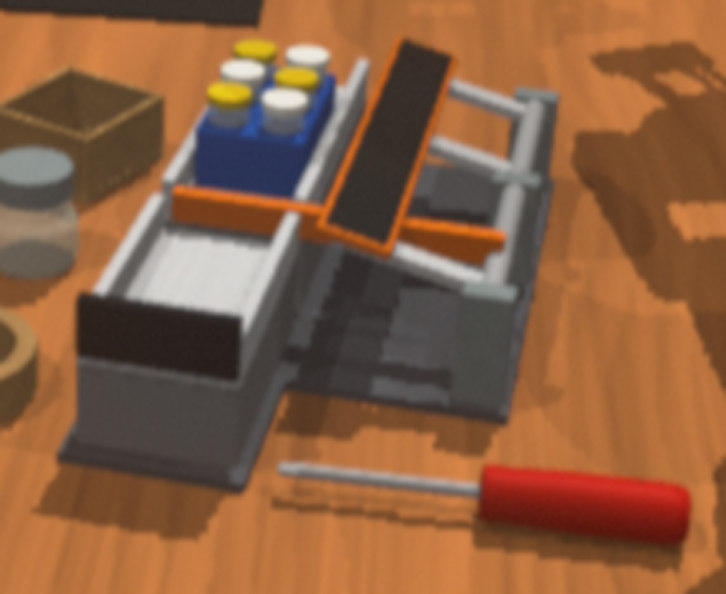

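Both pictures show the same layout:
- **Rack:** right of the closed gate in the top view, spanning about px (377-445, 241-288).
- **End stop:** at the left end, px (262-272, 218-267).
- **Pad:** its corners are at about px (319,287) and (482,312).

Next I'll fit the chute pose from the corners.

```bash
cat > h.py <<'E'
import numpy as np, cv2
from scipy.optimize import least_squares
def P(i,X): return cv2.projectPoints(np.asarray(X,float),i["rvec"],i["tvec"],i["mtx"],None)[0][:,0]
def tf(p,X):
    X=np.asarray(X,float); c,s=np.cos(p[2]),np.sin(p[2])
    return np.c_[p[0]+c*X[:,0]-s*X[:,1],p[1]+s*X[:,0]+c*X[:,1],X[:,2]]
E
python3 - <<'E'
from bench import r
from h import *
t,s=r.camera_info("top"),r.camera_info("side")
pad=[[-50.6,45,83.7],[-85.5,45,75.2],[-50.6,-190,83.7],[-85.5,-190,75.2]]
Xt=np.array(pad+[[36,-185,68],[-36,-185,68],[36,125,80],[-36,125,80]])/1e3
ut=np.array([[238,246],[226,315],[727,322],[714,392],[731,145],[714,288],[96,38],[74,187]])/3+[240,205]
Xs=np.array(pad+[[36,131,80],[-36,131,80]])/1e3
us=np.array([[320,228],[388,253],[405,38],[457,60],[78,296],[241,316]])/3.3+[270,185]
f=lambda p,a=1,b=1:np.r_[a*(P(t,tf(p,Xt))-ut).ravel(),b*(P(s,tf(p,Xs))-us).ravel()]
for a,b in((1,1),(1,0),(0,1)):
    best=min((least_squares(f,[.4,-.1,y],args=(a,b),loss="soft_l1") for y in(0,1.5,3,-1.5)),key=lambda q:q.cost)
    print(best.x,best.cost)
    if a==b: p=best.x; print(np.round(f(p).reshape(-1,2),1).tolist())
Xr=np.array([[28,45,84],[28,-45,84],[-28,-45,84],[-28,45,84]])/1e3
ur=np.array([[430,108],[615,138],[603,250],[413,226]])/3+[240,205]
g=least_squares(lambda q:(P(t,tf(p,tf([q[0],q[1],q[2]],Xr)))-ur).ravel(),[0,-.06,0])
print("rack in chute",g.x,g.fun)
np.save("p.npy",p)
for y in(-.15,.026):
    q=tf(p,[[-.033,y,.075]])[0]
    for yaw in (p[2],p[2]+np.pi,p[2]-np.pi):
        for o in([np.pi,0,yaw],): print(y,q,np.hypot(*q[:2]),yaw,r.inverse_kinematics(q,o))
E
```

```text
[0.55104971 0.02119468 6.15281792] 8.443348145068317
[[-1.0, -0.7], [-0.9, 0.7], [1.1, 0.2], [0.5, 1.1], [0.5, -1.6], [-0.2, 0.2], [0.6, -0.3], [-0.5, -0.2], [-0.7, -0.6], [1.5, 0.1], [-2.1, -0.6], [0.8, -0.8], [-0.4, 0.3], [0.5, 2.0]]
[ 0.55098423  0.02130005 -0.12870325] 3.636583941186389
[ 0.55056212  0.02055063 -0.13788758] 4.356116043984919
rack in chute [-0.00049258 -0.08084808  0.01455023] [-0.47685957  0.01288499  0.59555875 -0.96145231 -0.12063726  1.01394219
  0.00441035 -0.08503191]
-0.15 [ 0.49882998 -0.12324251  0.075     ] 0.5138288233598023 6.152817924514381 [-4.70531152e-01  5.00057017e-01  1.73095078e+00 -4.44089210e-16
  9.10584860e-01  1.23063256e+00]
-0.15 [ 0.49882998 -0.12324251  0.075     ] 0.5138288233598023 9.294410578104173 [-0.47053115  0.50005702  1.73095078  0.          0.91058486 -1.9109601 ]
-0.15 [ 0.49882998 -0.12324251  0.075     ] 0.5138288233598023 3.011225270924588 [-0.47053115  0.50005702  1.73095078  0.          0.91058486 -1.9109601 ]
0.026 [0.5217097  0.05126399 0.075     ] 0.5242222857491206 6.152817924514381 [-1.25766755e-01  5.18348078e-01  1.69925229e+00 -4.44089210e-16
  9.23992288e-01  1.57539695e+00]
0.026 [0.5217097  0.05126399 0.075     ] 0.5242222857491206 9.294410578104173 [-0.12576675  0.51834808  1.69925229  0.          0.92399229 -1.5661957 ]
0.026 [0.5217097  0.05126399 0.075     ] 0.5242222857491206 3.011225270924588 [-0.12576675  0.51834808  1.69925229  0.          0.92399229 -1.5661957 ]
```

```bash
cat >> h.py <<'E'
p=np.load("p.npy"); p[2]=(p[2]+np.pi)%(2*np.pi)-np.pi
def C(x,y,z): return tf(p,[[x,y,z]])[0]
def inv(X):
    c,s=np.cos(p[2]),np.sin(p[2]); d=np.asarray(X)[:2]-p[:2]
    return np.array([c*d[0]+s*d[1],-s*d[0]+c*d[1],X[2]])
E
python3 - <<'E'
from bench import r
from h import *
q=C(-.033,-.155,.140)
sols=[]
for d in(np.pi/2,-np.pi/2):
    R=[np.pi,0,p[2]+d]; j=[r.inverse_kinematics(C(-.033,y,z),R) for y,z in((-.155,.14),(.03,.075))]
    print(R,j); sols.append((max(abs(k[5]) for k in j) if None not in j else 9,R))
R=min(sols)[1]; np.save("R.npy",R)
r.set_gripper(.0465)
r.move_to(q,R)
o=r.get_obs(); print(o["time"],inv(o["tcp_pos"]),o["opening"],o["wrist_force"])
for c in("top","side"): 
    im=r.capture(c)[:,:,::-1]; cv2.imwrite(f"pics/{c}1.png",cv2.resize(im[150:390,220:540],None,fx=2.4,fy=2.4))
E
```

```text
[3.141592653589793, 0, np.float64(1.4404289441296907)] [array([-0.47992751,  0.40517942,  1.67470685,  0.        ,  1.06170639,
       -0.34956013]), array([-1.17948875e-01,  5.19970175e-01,  1.69642820e+00, -4.44089210e-16,
        9.25194275e-01,  1.24185082e-02])]Traceback (most recent call last):
  File "<stdin>", line 7, in <module>
ValueError: The truth value of an array with more than one element is ambiguous. Use a.any() or a.all()
```

```bash
cat >> h.py <<'E'
R=[np.pi,0,p[2]+np.pi/2]
E
python3 - <<'E'
from bench import r
from h import *
r.set_gripper(.0465)
r.move_to(C(-.033,-.155,.140),R)
o=r.get_obs(); print(o["time"],inv(o["tcp_pos"]),o["opening"],o["wrist_force"])
for c in("top","side"): 
    im=r.capture(c)[:,:,::-1]; cv2.imwrite(f"pics/{c}1.png",cv2.resize(im[150:390,220:540],None,fx=2.4,fy=2.4))
E
```

```text
3.4833 [-0.03288207 -0.15585966  0.1402583 ] 0.04679395252331853 [-0.27533512  0.74430941  0.19551114]
```

View pics/top1.png

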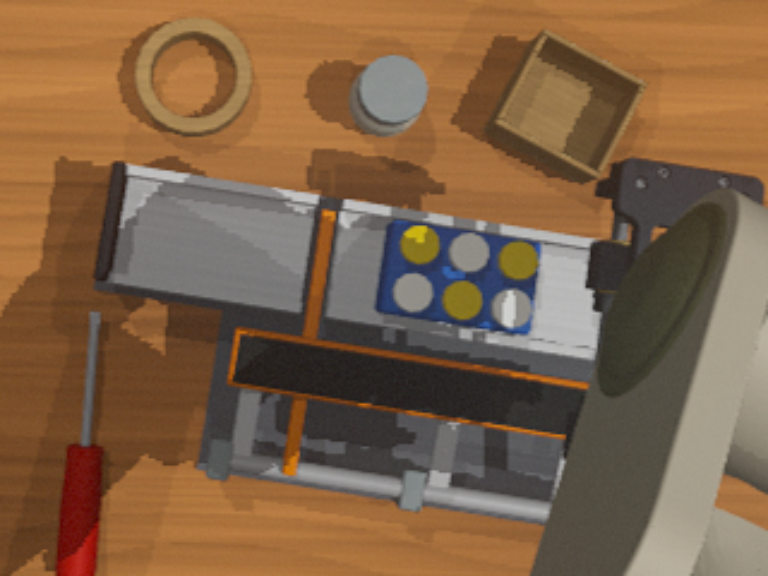

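View pics/side1.png

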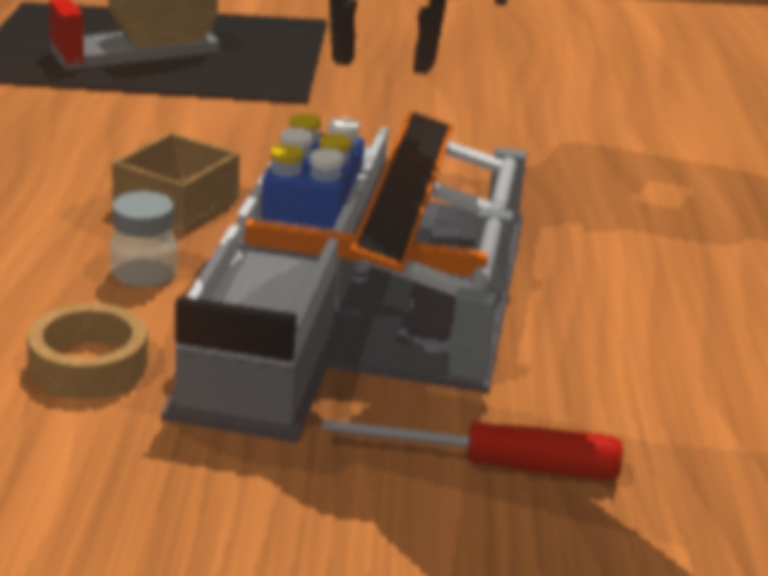

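The fingers straddle the near wall behind the rack: in the side crop the tips are near (343,60) and (425,70), one over the channel and one over the pad. I'll go down in stages and read the force at each.

```bash
python3 - <<'E'
from bench import r
from h import *
print(r.servo_line(C(-.033,-.155,.100),speed=.06,guard=15))
for z in(.092,.085,.079,.075):
    g=r.servo_line(C(-.033,-.155,z),speed=.03,guard=20); o=r.get_obs(); print(g,o["time"],inv(o["tcp_pos"]).round(4),o["wrist_force"].round(2))
    if g: break
for c in("top","side"): 
    im=r.capture(c)[:,:,::-1]; cv2.imwrite(f"pics/{c}2.png",cv2.resize(im[150:390,220:540],None,fx=2.4,fy=2.4))
E
```

```text
False
False 4.8167 [-0.0329 -0.1551  0.0922] [-0.29 -0.28  3.02]
False 5.2 [-0.0328 -0.1551  0.085 ] [ 2.94 -1.3   4.13]
False 5.55 [-0.0327 -0.1551  0.0793] [ 2.52 -0.92  5.84]
False 5.8333 [-0.0325 -0.1551  0.0754] [ 2.4  -0.57  6.46]
```

View pics/side2.png

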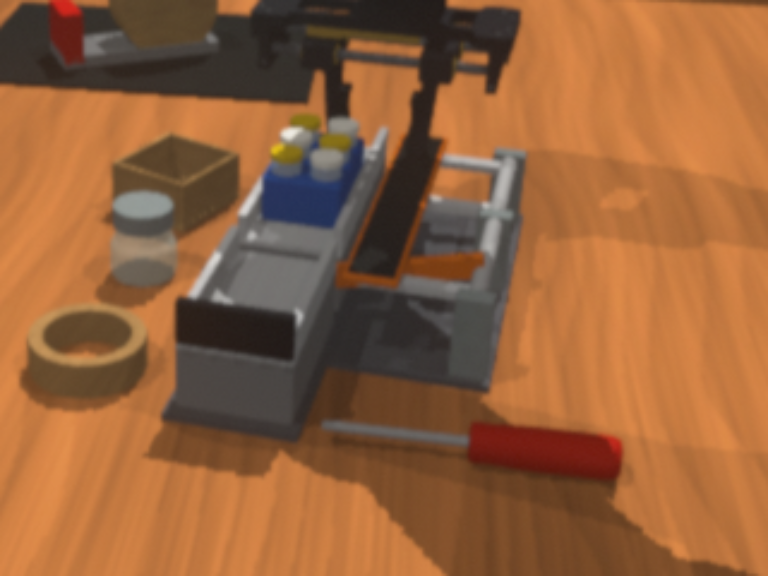

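View pics/top2.png

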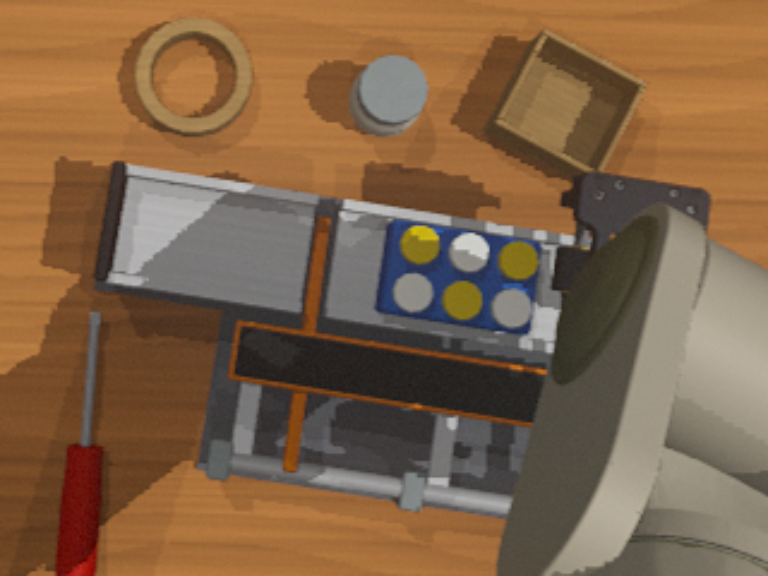

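The gate blade is down: no orange shows above the floor in the side crop near (285,245), and the pad is level with about 6.5 N on it. I'll push in segments.

```bash
python3 - <<'E'
from bench import r
from h import *
for y in(-.125,-.08,-.03,.005):
    g=r.servo_line(C(-.033,y,.075),speed=.04,guard=20); o=r.get_obs(); print(g,o["time"],inv(o["tcp_pos"]).round(4),o["wrist_force"].round(2),o["opening"])
    if g: break
for c in("top","side"): 
    im=r.capture(c)[:,:,::-1]; cv2.imwrite(f"pics/{c}3.png",cv2.resize(im[150:390,220:540],None,fx=2.4,fy=2.4))
E
```

```text
False 6.8333 [-0.033  -0.1254  0.0753] [-0.84 -3.    6.18] 0.04648709472193646
False 8.1083 [-0.033  -0.0806  0.0753] [-1.38 -4.71  5.81] 0.04625716135777309
False 9.5083 [-0.033  -0.0307  0.0753] [-0.03 -5.5   6.69] 0.04652885173547101
False 10.5333 [-0.033   0.0044  0.0753] [-0.05 -4.86  6.21] 0.04623929661364992
```

View pics/side3.png

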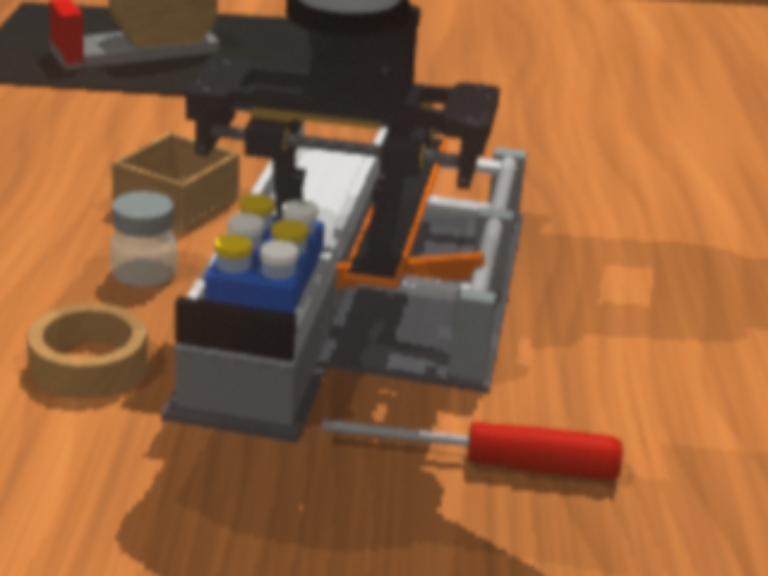

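View pics/top3.png

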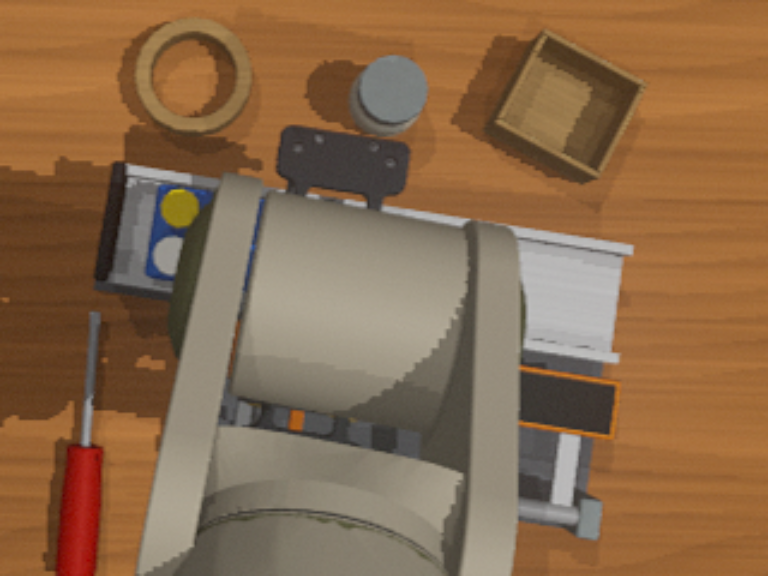

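The rack is over the gate with a small gap left to the stop: in the top crop its front is at x≈150 and the stop is at x≈122. I'll close it slowly with a force guard.

```bash
python3 - <<'E'
from bench import r
from h import *
def S(g):
    o=r.get_obs(); print(g,o["time"],inv(o["tcp_pos"]).round(4),o["wrist_force"].round(2))
g=r.servo_line(C(-.033,.020,.075),speed=.025,guard=10); S(g)
if not g:
    for y in np.arange(.022,.0331,.001):
        g=r.servo_line(C(-.033,y,.075),speed=.015,guard=10); S(g)
        if g or r.get_obs()["wrist_force"][1]<-11: break
y=inv(r.get_obs()["tcp_pos"])[1]
for c in("top","side"): 
    im=r.capture(c)[:,:,::-1]; cv2.imwrite(f"pics/{c}4.png",cv2.resize(im[150:390,220:540],None,fx=2.4,fy=2.4))
E
```

```text
False 11.3833 [-0.0331  0.0194  0.0753] [ 0.34 -4.21  7.62]
False 11.6667 [-0.0331  0.0213  0.0753] [-1.14 -5.59  7.21]
False 11.9167 [-0.0331  0.0222  0.0753] [-0.64 -5.69  6.64]
False 12.1667 [-0.0331  0.0231  0.0753] [ 0.05 -5.86  7.19]
False 12.4167 [-0.0331  0.0242  0.0753] [-1.36 -5.19  7.89]
False 12.6667 [-0.0331  0.0252  0.0753] [ 0.1  -5.97  6.2 ]
False 12.9167 [-0.0331  0.0256  0.0753] [-2.88 -8.51  6.62]
False 13.1667 [-0.0331  0.0257  0.0753] [ -3.54 -15.44   7.7 ]
```

View pics/side4.png

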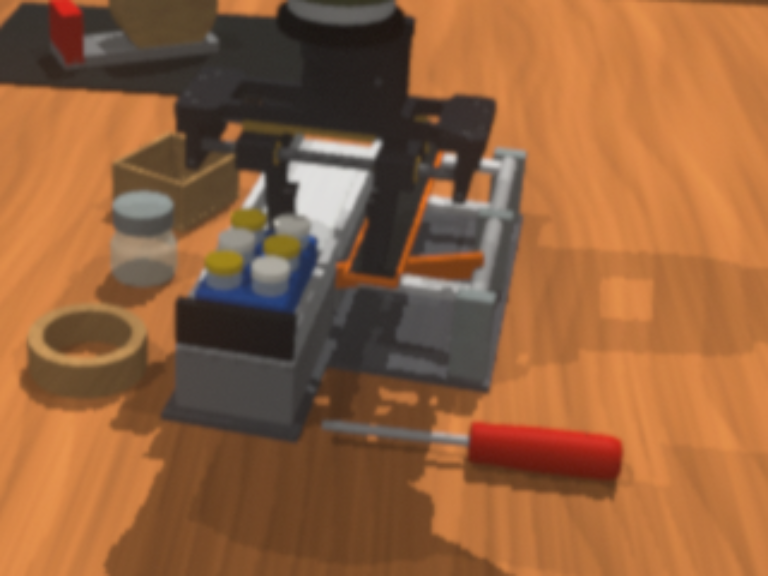

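The rack is against the stop: the finger halted at y=25.7 mm (26 expected) with a force rise of about 10 N. I'll back off 4 mm, lift and check.

```bash
python3 - <<'E'
from bench import r
from h import *
r.servo_line(C(-.033,.0215,.075),speed=.02)
r.servo_line(C(-.033,.0215,.15),speed=.06)
r.servo_line(C(-.033,.0215,.20),speed=.12)
r.move_to(C(-.033,-.30,.22),R)
o=r.get_obs(); print(o["time"],inv(o["tcp_pos"]),o["wrist_force"])
for c in("top","side"): 
    im=r.capture(c)[:,:,::-1]; cv2.imwrite(f"pics/{c}5.png",cv2.resize(im[150:390,220:540],None,fx=2.4,fy=2.4))
    for t in("rack","tape","jar","carton","screwdriver"): print(c,t,[(np.round(d["bbox"]).tolist(),round(d["score"],2)) for d in r.find_in(c,t)[:1]])
E
```

```text
16.9333 [-0.03280591 -0.29893302  0.21977556] [ 0.02330598  0.50222736 -0.38250221]
top rack [([263.0, 224.0, 337.0, 269.0], 0.83)]
top tape [([274.0, 155.0, 324.0, 209.0], 0.66)]
top jar []
top carton [([424.0, 163.0, 489.0, 226.0], 0.6)]
top screwdriver [([243.0, 282.0, 264.0, 395.0], 0.84)]
side rack [([299.0, 237.0, 352.0, 281.0], 0.87)]
side tape [([232.0, 275.0, 282.0, 320.0], 0.87)]
side jar [([266.0, 233.0, 293.0, 271.0], 0.64)]
side carton [([268.0, 207.0, 320.0, 248.0], 0.86)]
side screwdriver [([355.0, 327.0, 476.0, 354.0], 0.74)]
```

View pics/side5.png

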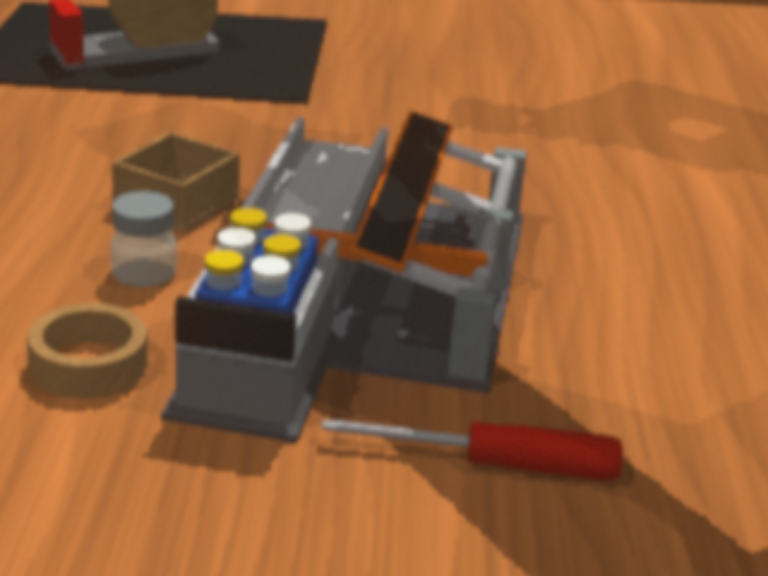

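View pics/top5.png

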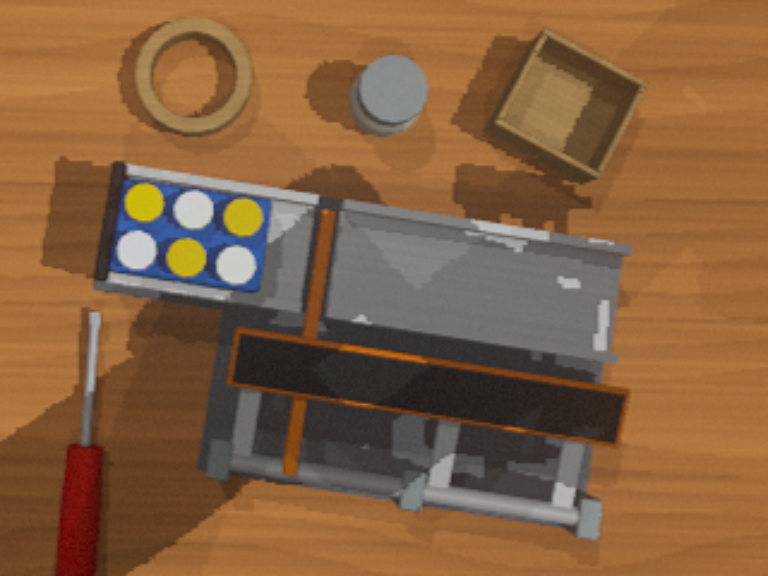

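The rack sits flat against the black stop: in the top crop its front is at x≈113-120, touching the stop. The gate is up behind it, with the blade at (320,270) and the pad sloped as at the start. The bystanders have not moved.

```bash
python3 -c "
from bench import r
r.sign_off()"
```

```text
the job is handed in; nothing more can be done
```

The rack is against the black end stop, the gate is up again behind it, and I handed the job in. The last clock reading before that was 16.9 s of the 38 s allowed.

- **How it was done:** One fingertip held the pad level, taking about 6–8 N. The other pushed the rack over the gate until it met the stop. I then backed off 4 mm, lifted straight up and moved the arm clear.
- **Rack position:** The pushing finger stopped at y = 25.7 mm in the chute's frame, where about 26 mm was expected, and the push force rose to about 15 N. That puts the rack at y ≈ 80 mm.
- **Final pictures:** The rack stands flat against the stop, the gate blade and pad look as they did at the start, and the wrist force is back to about zero.
- **Bystanders:** The tape, carton and screwdriver were found within 4 pixels of where they started. The network missed the jar in the last top picture and in the first side picture, so its boxes could not be compared. By eye it stands in the same place in the top view.

No check failed. The gate angle is not reported by the robot, so I judged it only from the fingertip height, the force and the pictures.

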